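Set the spring tester's range and load it

TASK

On the bench spring tester, turn the pointer knob click by click until its nose points at the brass marker, and let go so that it sits in that click. Only then pick up the larger of the two ring-topped check weights and set it down gently, upright and centred, on the tester's round plate. Leave the knob on the marker, and leave the smaller weight, the dish, the wedge and the register slider where they are.

Things in the scene. Friction and masses are not known exactly. Their poses are not given: they have to be found in the camera images.
- tester: Grey fixed instrument, 158 x 150 mm. Origin on the bench under the knob's centre on the panel, x to its rear, y to its left, z up. The panel slopes 25 deg down towards -x (the robot): 48 mm high at its front edge (x -68 mm), 80 mm at the origin, 112 mm at its rear (x +68 mm). Joined on its left is a round steel plate, 116 mm across, centre at y +160 mm, top 40 mm above the bench.
- plate_center (a point): Centre of the top of the round steel plate (marked by a 12 mm dark spot).
- knob_grip (a point): On the axis of the black knob, 30 mm out from the panel: TCP point for gripping. z is the knob's axis, out of the panel, 25 deg from vertical; x runs along the grip bar to its pointed nose; both turn with the knob. Bar: 14 mm thick (y), 52 mm long (x), from 7 to 35 mm above the panel, on a skirt 60 mm across and 7 mm high. The nose reaches 33 mm from the axis; white line on top.
- pointer (a point): Where the nose of the knob points: 38 mm from the knob's axis, 3 mm above the panel. Turns with the knob.
- marker_tip (a point): Inner tip of the brass arrow-shaped marker that lies on the panel outside the knob (3 mm thick, 19 mm long, points inward at the axis): 38 mm from the knob's axis, 3 mm above the panel. It shows the wanted click; it cannot be moved by touch. Pointer and marker_tip coincide when the knob is right.
- knob (a joint): Angle of the knob (rad), growing clockwise as seen facing the panel. 11 clicks 0.5236 rad (30 deg) apart from 0 to 5.236, a white dot at each; stops just past both ends. At 2.618 the nose points to the panel's rear edge. A click takes about 0.08 N m; let go in between, the knob jumps to the nearest click. It starts in one of the first three.
- marker (a joint): Angle of the marker on the same scale as joint knob; always at one of the clicks 6 to 8 (3.14 to 4.19), so that the knob must be turned clockwise by 2.1 to 4.2 rad, more than one grasp allows.
- big_weight: Larger steel check weight, about 0.4 kg: flat disc 84 mm in diameter, 10 mm thick, with an upright ring on a short stem. Origin at the centre of its underside, z up; the ring lies in its xz plane.
- big_weight_ring (a point): Where to pinch the larger weight's ring: on its axis, 42 mm above its underside. The ring is of 9 mm round bar, 37 mm across outside, its top 56.5 mm above the underside; it lies in the xz plane, so it is pinched along the weight's y axis.
- small_weight: Smaller steel check weight, same shape but its disc is 56 mm in diameter. Origin at the centre of its underside. Leave alone.
- dish: Blue bead dish 100 mm across, 26 mm high, with four bone buttons in it. Origin at its underside. Leave alone.
- wedge: Boxwood stepped tuning wedge, 90 x 24 x 22 mm, along x. Origin at its underside. Leave alone.
- register: Nickel register slider, strip 120 x 18 x 5 mm with a tab 15 mm high, along x. Origin at its underside. Leave alone.

How it is judged:
By the outcome, as a careful person would: the job done as asked, in the order asked, and still so for the second after the job is handed in, with the robot touching nothing.
It also fails if it takes over 72 s, if anything falls off the work surface, if the arm or the gripper's body presses on something with over 40 N, if the wrist force passes 120 N, or if a joint passes its speed limit or range.

ROBOT

A 6-joint arm with a two-finger parallel gripper is mounted at the origin on the work surface. World frame = base frame: x ahead of the robot, y to its left, z up, the work surface at z = 0. Lengths are in mm, angles in rad, forces in N, time in s.
With the tool pointing down it reaches from about 300 to 775 mm from the base axis. Payload 14.6 kg.
Tool frame: the origin (TCP) lies between the finger pads, 19 mm behind the fingertips; this is the grasp point; x points along the fingers, z is the direction in which the jaws open and shut, and the axes are right-handed (so a half turn about x gives the same grasp; the last joint's range is limited). The gripper opens to 94 mm and grips with 3 to 60 N. Pads are 16 mm wide; open, the fingers measure 119 mm over their backs; the gripper's body (75 mm by 177 mm) begins 78 mm behind the grasp point.
Start: joints at [1.07, 0.3, 1.521, -0, 1.321, -0.067], TCP at [231.173, 499.047, 224.246] pointing down, gripper open.
Joint ranges: [-3.03, 3.03], [-0.79, 2.21], [0.23, 2.52], [-1.04, 4.18], [0, 3.07], [-2.55, 2.55]. Speed limits (rad/s): [2.22, 2.22, 2.57, 3.14, 3.14, 3.14].

INTERFACE

Orientations are given as [roll, pitch, yaw] about the fixed x, y, z axes, in that order (R = Rz(yaw) Ry(pitch) Rx(roll)).
In Python, from cell import manip gives the robot as it stands.
- The arm moves only by the tool jog_arm, never from a script. Its argument "moves" is a list that holds one entry, the list of rows, each a list of 6 numbers: the shift along the world's x, y, z in mm, then the turn, a rotation vector about the world's x, y, z in degrees. In form: [[[dx, dy, dz, wx, wy, wz], ...]]. A call has 1 to 5 rows; each row shifts and turns the pose as measured when the row begins; what a row does not reach is not made up. A row lasts 1/10 s, in which the tool goes at most 50 mm and 8.59 degrees, less where a joint would pass 70% of its speed; a pose out of reach is approached as far as the arm can. A call is refused whole if a number of a shift passes 50 or a number of a turn 8.59, either way. A call with a gripper value outside its range is refused whole. "gripper" is the opening, from -1 (shut) to 1 (fully open), set as the call begins (left out, the last holds). The fingers move at their own pace and stop on an object; "squeeze" is the grip in N (left out, the last holds). Time passes only in rows, so rows that do not move let the fingers close. It gives the time, the measured TCP pose, the force and the opening at its end, in the units of the state.
- manip.read_state(): the state, without advancing time (a new reading comes with each control period).
- manip.camera(name): name is "side" or "top"; returns (picture, depth): 420x560x3 uint8, blue, green, red; 420x560 float32, mm along the optical axis (not along the pixel's ray), 0 where there is no reading.
- manip.camera_params(name): a dict with "fx", "fy", "cx", "cy" (pixels), "dist" ([k1, k2, p1, p2, k3] as OpenCV has them; the pictures are not rectified), "rvec" (rotation vector, rad) and "tvec" (3), from world to camera coordinates, as OpenCV has them. Camera axes: x right, y down, z forward; pixel columns grow to the right and rows downward; lengths in mm; the calibration is good to about 2 mm. A picture is of the moment at which its call begins. camera_params takes no time and is no camera call.
- manip.sign_off(): hands the job in, once; it reports no verdict.
The state is a dict: "clock": time; "joints": joint angles; "qd": joint speeds; "effort": joint torques, N m; "eef_pos": TCP position; "eef_rot": TCP orientation; "wrist_force": force on the tool from outside, world axes, zero at the start; "moment": the same for the moment, N m; "finger_gap": finger opening in mm.
Only numpy, scipy, OpenCV 4.12 (cv2) and the standard library are available. Lean on these libraries where they do the work, as an engineer would, in place of code of your own. Each camera call takes 0.05 s, during which the arm holds its last target. There are 200 camera calls.

## Working session

There is one attempt and no reset: what is moved stays moved. The work goes in short steps, Python scripts to look and compute and a tool call to move; the robot and the scene stay as the last step left them, time stands still between calls to the robot, and variables do not carry over. Pictures are saved under pics/ and viewed, about 8 in all and at most 12, crops included, and the job is handed in when it is done.

Besides the shell and the picture viewer there is one more tool, called after ">>>" as name([rows], argument=value, ...), one row to a line, values as JSON. jog_arm: Moves the arm, as the interface text tells. Its arguments: {"type":"object","properties":{"moves":{"type":"array","items":{"type":"array","items":{"type":"array","items":{"type":"number"}}}},"gripper":{"type":"number"},"squeeze":{"type":"number"}},"required":["moves"]}

```bash
ls; mkdir -p pics; cat > h.py <<'E'
import numpy as np, cv2
from cell import manip
from scipy.spatial.transform import Rotation as R
def snap(n,tag):
    im,d=manip.camera(n); cv2.imwrite(f'pics/{tag}.png',im); np.save(f'pics/{tag}.npy',d); return im,d
def cam(n):
    p=manip.camera_params(n); K=np.array([[p['fx'],0,p['cx']],[0,p['fy'],p['cy']],[0,0,1.]])
    return K,np.array(p['dist'],float),np.array(p['rvec'],float),np.array(p['tvec'],float)
def ray(n,u,v):
    K,D,r,t=cam(n); x=cv2.undistortPoints(np.array([[[u,v]]],float),K,D)[0,0]
    M=cv2.Rodrigues(r)[0]; return -M.T@t.ravel(), M.T@np.array([x[0],x[1],1]), 
def px2w(n,u,v,depth): o,d=ray(n,u,v); return o+d*depth
def onz(n,u,v,z): o,d=ray(n,u,v); return o+d*(z-o[2])/d[2]
def proj(n,P):
    K,D,r,t=cam(n); return cv2.projectPoints(np.array(P,float).reshape(-1,3),r,t,K,D)[0].reshape(-1,2)
E
python3 - <<'E'
from h import *
for n in('top','side'):
    snap(n,n+'0'); print(n,ray(n,280,210))
print(manip.read_state())
E
```

```text
pics
top (array([ 409.01095237,    5.0421823 , 1081.42756227]), array([ 0.11807943,  0.01516403, -0.9929188 ]))
side (array([ 458.5639272 , -849.23891359,  763.39231067]), array([ 0.05669554,  0.79334464, -0.60636988]))
{'clock': 0.1, 'joints': array([ 1.07041471e+00,  3.00399205e-01,  1.52151633e+00, -8.47019405e-06,
        1.32071447e+00, -6.66328926e-02]), 'qd': array([ 0.00030364, -0.0010748 , -0.00322548,  0.00161578,  0.00055255,
        0.00039537]), 'effort': array([ 1.86628225e-03, -5.32637107e+01, -3.53289592e+01,  7.09380442e-02,
        2.34230363e-02, -4.07559980e-05]), 'eef_pos': array([231.06691109, 498.86554782, 223.75315231]), 'eef_rot': array([ 3.0828687 ,  1.56975894, -2.0632669 ]), 'wrist_force': array([ 0.55067107, -1.1082031 ,  0.12464028]), 'moment': array([-0.02098181, -0.0447222 , -0.01649142]), 'finger_gap': 94.19192695390072}
```

View pics/top0.png

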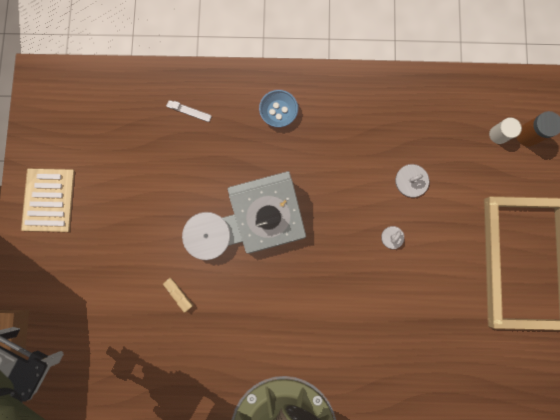

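View pics/side0.png

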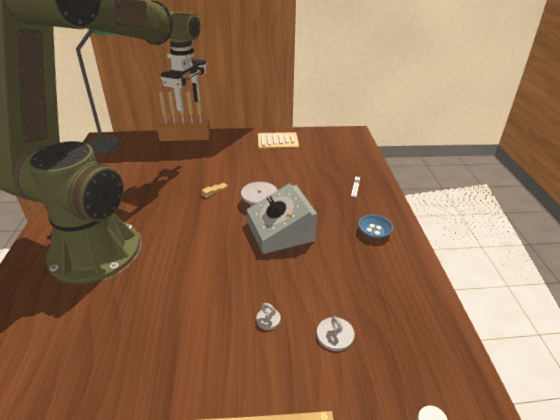

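The top view shows the tester knob near (268,216), the brass marker at about (283,203), the plate at (206,236), the big weight at (412,181) and the small weight at (393,238). I'll enlarge the tester and the big weight.

```bash
python3 - <<'E'
from h import *
im=cv2.imread('pics/top0.png')
a=cv2.resize(im[168:258,180:312],None,fx=6,fy=6,interpolation=cv2.INTER_CUBIC)
cv2.imwrite('pics/c1.png',a)
b=cv2.resize(im[155:205,385:445],None,fx=6.5,fy=6.5,interpolation=cv2.INTER_CUBIC)
s=cv2.imread('pics/side0.png'); c=cv2.resize(s[310:355,305:365],None,fx=6.5,fy=6.5,interpolation=cv2.INTER_CUBIC)
c=cv2.copyMakeBorder(c,0,b.shape[0]-c.shape[0],0,0,cv2.BORDER_CONSTANT)
e=cv2.resize(s[180:255,240:325],None,fx=3,fy=3,interpolation=cv2.INTER_CUBIC)
t=np.hstack([b,c]); e=cv2.copyMakeBorder(e,0,0,0,t.shape[1]-e.shape[1],cv2.BORDER_CONSTANT)
cv2.imwrite('pics/c2.png',np.vstack([t,e])); print(t.shape)
E
```

```text
(325, 780, 3)
```

View pics/c1.png

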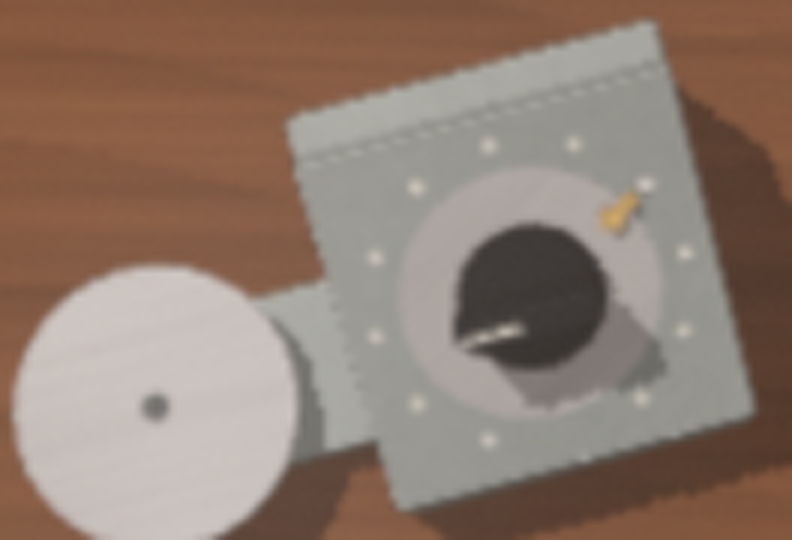

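View pics/c2.png

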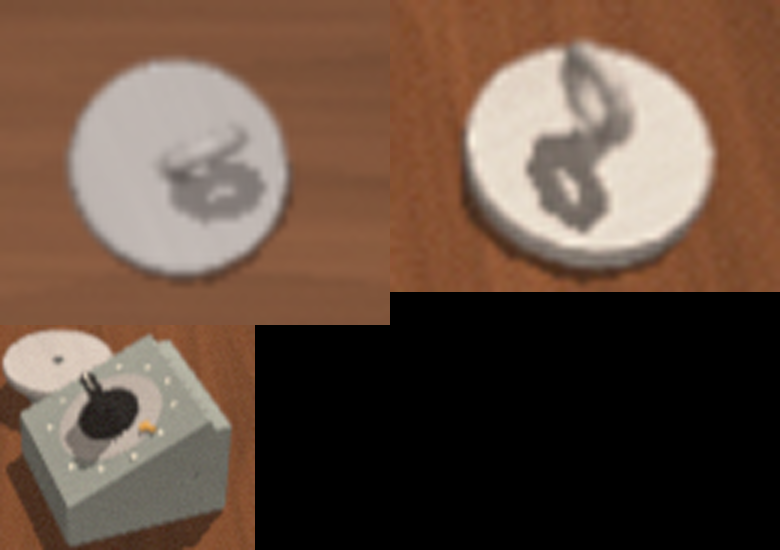

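The crops show that the nose (white line) points at dot 2 and the brass marker sits at dot 7, so the knob needs five clicks clockwise. Next I'll fit the tester pose from the 11 dots and the plate spot, and get the weight's pose from depth.

```bash
cat > pose.py <<'E'
from h import *
def Rt(yaw): return R.from_euler('z',yaw).as_matrix()
P25=np.radians(25)
XP=np.array([np.cos(P25),0,np.sin(P25)]);N=np.array([-np.sin(P25),0,np.cos(P25)]);Y=np.array([0,1.,0])
def pan(x,y,yaw,th,r,h):
    f=th-2.618
    return np.array([x,y,80])+Rt(yaw)@(r*(np.cos(f)*XP-np.sin(f)*Y)+h*N)
E
python3 - <<'E'
from pose import *
from scipy.optimize import least_squares
d=np.array([(489,440),(418,404),(376,336),(376,258),(416,187),(489,145),(573,144),(647,185),(685,252),(684,330),(642,398)])/6+[180-.4,168-.4]
sp=np.array([155,407])/6+[180-.4,168-.4]
def mod(q): return np.vstack([proj('top',[pan(*q[:3],i*np.pi/6,q[3],0) for i in range(11)]), proj('top',np.array([q[0],q[1],40])+Rt(q[2])@[0,160,0])])
s=least_squares(lambda q:(mod(q)-np.vstack([d,sp])).ravel(),[450,30,0.25,60])
print(s.x, np.abs(s.fun).max()); q=s.x
print('plate',np.array([q[0],q[1],40])+Rt(q[2])@[0,160,0], onz('top',*sp,40))
print('grip',pan(*q[:3],0,0,30))
# marker tip and pointer projections in crop coordinates
for nm,th,r,h in(('ptr2',np.pi/3,33,35),('axis35',0,0,35),('mk7',7*np.pi/6,38,3),('mk6',np.pi,38,3),('mk8',8*np.pi/6,38,3)):
    print(nm,(proj('top',pan(*q[:3],th,r,h))[0]-[179.6,167.6])*6)
# weight
c=onz('top',179/6.5+384.6,167/6.5+154.6,10); print('weight',c)
for n,box in(('top',(155,205,385,445)),('side',(305,360,300,370))):
    D=np.load(f'pics/{n}0.npy'); pts=[]
    for v in range(box[0],box[1]):
        for u in range(box[2],box[3]):
            if D[v,u]>0: pts.append(px2w(n,u,v,D[v,u]))
    pts=np.array(pts); disc=pts[(abs(pts[:,2]-10)<4)]; ring=pts[(pts[:,2]>24)&(np.hypot(*(pts[:,:2]-c[:2]).T)<35)]
    w,V=np.linalg.eigh(np.cov(ring[:,:2].T)); a=V[:,1]
    print(n,len(ring),ring.mean(0),ring.min(0),ring.max(0),'dir',np.degrees(np.arctan2(a[1],a[0])),np.sqrt(w),'disc',len(disc),(disc.min(0)+disc.max(0))/2)
st=manip.read_state(); M=R.from_euler('xyz',st['eef_rot']).as_matrix(); print(M.round(3))
E
```

```text
[5.11552097e+02 4.80973811e+01 2.91500161e-01 6.31491199e+01] 0.22182440713970664
plate [465.56978935 201.34759281  40.        ] [465.81347726 201.83645447  40.        ]
grip [499.40840862  44.45370057 107.18923361]
ptr2 [453.91847786 345.95217591]
axis35 [537.63018386 323.12855579]
mk7 [600.48507026 230.29811701]
mk6 [557.27210973 206.74769886]
mk8 [624.75486463 271.40348979]
weight [ 620.87757526 -314.0250637    10.        ]Traceback (most recent call last):
  File "<stdin>", line 19, in <module>
  File "h.py", line 12, in px2w
    def px2w(n,u,v,depth): o,d=ray(n,u,v); return o+d*depth
                               ~~~^^^^^^^
  File "h.py", line 10, in ray
    K,D,r,t=cam(n); x=cv2.undistortPoints(np.array([[[u,v]]],float),K,D)[0,0]
            ~~~^^^
  File "h.py", line 7, in cam
    p=manip.camera_params(n); K=np.array([[p['fx'],0,p['cx']],[0,p['fy'],p['cy']],[0,0,1.]])
ValueError: time passes only in moves, steps and waits
```

```bash
sed -i 's/^def cam(n)/import functools\n@functools.lru_cache(None)\ndef cam(n)/' h.py; cat > w.py <<'E'
from pose import *
def weight(tag,c,R0=35):
  for n in('top','side'):
    D=np.load(f'pics/{tag[n]}.npy'); u0,v0=proj(n,[*c,20])[0].astype(int); pts=[]
    for v in range(v0-40,v0+40):
        for u in range(u0-45,u0+45):
            if D[v,u]>0: pts.append(px2w(n,u,v,D[v,u]))
    pts=np.array(pts); r=np.hypot(*(pts[:,:2]-c).T)
    ring=pts[(pts[:,2]>24)&(r<R0)&(pts[:,2]<62)]; disc=pts[(pts[:,2]>6)&(r<60)&(pts[:,2]<14)]
    w,V=np.linalg.eigh(np.cov(ring[:,:2].T)); a=V[:,1]
    print(n,len(ring),ring.mean(0).round(1),ring.min(0).round(),ring.max(0).round(),'dir',np.degrees(np.arctan2(a[1],a[0])),np.sqrt(w).round(1),'disc',((disc.min(0)+disc.max(0))/2).round(1))
E
python3 - <<'E'
from w import *
weight({'top':'top0','side':'side0'},np.array([620.9,-314]))
st=manip.read_state(); M=R.from_euler('xyz',st['eef_rot']).as_matrix(); print(M.round(3))
q=(511.55,48.1,.2915); gz=[]
# desired tool axes at knob angles
for k in range(2,8):
    f=k*np.pi/6-2.618; x=Rt(q[2])@(np.cos(f)*XP-np.sin(f)*Y); n=Rt(q[2])@N; y=np.cross(n,x); print(k,'nosedir',x.round(3),'ybar',y.round(3))
print('axis',n)
for p in(([511.6,48.1,80]),):print(proj('side',p),[proj('side',pan(*q,i*np.pi/6,63.15,0))[0].round(1) for i in(0,5,7)])
E
```

```text
top 61 [ 618.6 -310.6   48. ] [ 611. -328.   26.] [ 629. -296.   59.] dir 110.45379013743545 [2.8 9.3] disc [ 615.9 -313.7   10. ]
side 117 [ 621.4 -318.    40.4] [ 612. -331.   24.] [ 631. -303.   55.] dir 116.42972747398483 [2.4 9.5] disc [ 622.  -316.5   10. ]
[[-0.    -0.907  0.42 ]
 [-0.001  0.42   0.907]
 [-1.     0.    -0.001]]
2 nosedir [-0.287  0.958 -0.   ] ybar [-0.868 -0.26  -0.423]
3 nosedir [0.185 0.96  0.211] ybar [-0.895  0.253 -0.366]
4 nosedir [0.608 0.704 0.366] ybar [-0.683  0.699 -0.211]
5 nosedir [0.868 0.26  0.423] ybar [-0.287  0.958 -0.   ]
6 nosedir [ 0.895 -0.253  0.366] ybar [0.185 0.96  0.211]
7 nosedir [ 0.683 -0.699  0.211] ybar [0.608 0.704 0.366]
axis [-0.40478963 -0.12145595  0.90630779]
[[276.05186323 209.4405454 ]] [array([255.9, 213.2]), array([295.2, 197.6]), array([292.9, 214.8])]
```

```bash
cat > go.py <<'E'
from pose import *
def st(q=None):
    s=manip.read_state(); print('t%.2f'%s['clock'],'p',s['eef_pos'].round(1),'j',s['joints'].round(2),'F',s['wrist_force'].round(1),'M',s['moment'].round(2),'gap %.1f'%s['finger_gap']); return s
def go(p,x,z):
    s=st(); x=np.array(x)/np.linalg.norm(x); z=np.array(z,float); z-=x*(z@x); z/=np.linalg.norm(z)
    T=np.column_stack([x,np.cross(z,x),z]); M=R.from_euler('xyz',s['eef_rot'])
    r=np.degrees((R.from_matrix(T)*M.inv()).as_rotvec()); d=np.array(p)-s['eef_pos']
    n=max(np.ceil(np.linalg.norm(d)/48),np.ceil(np.linalg.norm(r)/8.4),1); print('shift',d.round(1),'rot',r.round(2),'n',n,'row',(d/n).round(1),(r/n).round(2))
Q=(511.55,48.1,.2915); n=Rt(Q[2])@N; G=pan(*Q,0,0,30)
E
python3 -c "
from go import *
go(G+90*n,-n,[.868,.26,.423])"
```

```text
t0.10 p [231.1 498.9 223.8] j [ 1.07  0.3   1.52 -0.    1.32 -0.07] F [ 0.6 -1.1  0.1] M [-0.02 -0.04 -0.02] gap 94.2
shift [ 231.9 -465.3  -35. ] rot [ 16.91 -19.5  -47.68] n 11.0 row [ 21.1 -42.3  -3.2] [ 1.54 -1.77 -4.33]
```

>>> jog_arm([
  [[21,-42,-3,1.5,-1.8,-4.3],[21,-42,-3,1.5,-1.8,-4.3],[21,-42,-3,1.5,-1.8,-4.3],[21,-42,-3,1.5,-1.8,-4.3],[21,-42,-3,1.5,-1.8,-4.3]],
], gripper=0)

```text
clock: 0.6
eef_pos: [336.2, 284.7, 205.6]
eef_rot: [-0.258, 1.365, 0.496]
wrist_force: [1.3, 0.7, 0.4]
finger_gap: 57.2
```

>>> jog_arm([
  [[21,-42,-3,1.5,-1.8,-4.3],[21,-42,-3,1.5,-1.8,-4.3],[21,-42,-3,1.5,-1.8,-4.3],[21,-42,-3,1.5,-1.8,-4.3],[21,-42,-3,1.5,-1.8,-4.3]],
])

```text
clock: 1.1
eef_pos: [442.8, 65.3, 190.6]
eef_rot: [-0.062, 1.159, 0.292]
wrist_force: [0.9, 0.1, -0.3]
finger_gap: 47.1
```

```bash
python3 -c "
from go import *
go(G+90*n,-n,[.868,.26,.423])"
```

```text
t1.10 p [442.8  65.3 190.6] j [-0.   -0.11  2.1   0.17  0.76 -0.46] F [ 0.9  0.1 -0.3] M [-0.05  0.21  0.02] gap 47.1
shift [ 20.2 -31.7  -1.8] rot [ 1.82 -0.92 -3.31] n 1.0 row [ 20.2 -31.7  -1.8] [ 1.82 -0.92 -3.31]
```

>>> jog_arm([
  [[20,-32,-2,1.8,-0.9,-3.3],[0,0,0,0,0,0]],
])

```text
clock: 1.3
eef_pos: [464.0, 27.4, 188.0]
eef_rot: [0.002, 1.133, 0.282]
wrist_force: [-0.7, -0.2, -0.3]
finger_gap: 47.0
```

```bash
python3 -c "
from go import *
go(G+45*n,-n,[.868,.26,.423])
a,_=snap('top','top1');b,_=snap('side','side1')
for h in(11,56,26): print(proj('top',G+n*(h)),proj('side',G+n*h))
cv2.imwrite('pics/c3.png',np.hstack([cv2.resize(a[170:250,225:305],None,fx=5,fy=5,interpolation=2),cv2.resize(b[160:240,240:320],None,fx=5,fy=5,interpolation=2)]))"
```

```text
t1.30 p [464.   27.4 188. ] j [-0.11 -0.06  2.08  0.24  0.73 -0.54] F [-0.7 -0.2 -0.3] M [-0.05  0.21  0.04] gap 47.0
shift [ 17.2  11.6 -40. ] rot [-0.07  0.07  0.61] n 1.0 row [ 17.2  11.6 -40. ] [-0.07  0.07  0.61]
[[269.40444522 222.30848065]] [[270.0807035  199.92706607]]
[[270.98766955 229.03958092]] [[263.20048336 188.92912259]]
[[269.91640843 224.48515531]] [[267.82877038 196.32768081]]
```

View pics/c3.png

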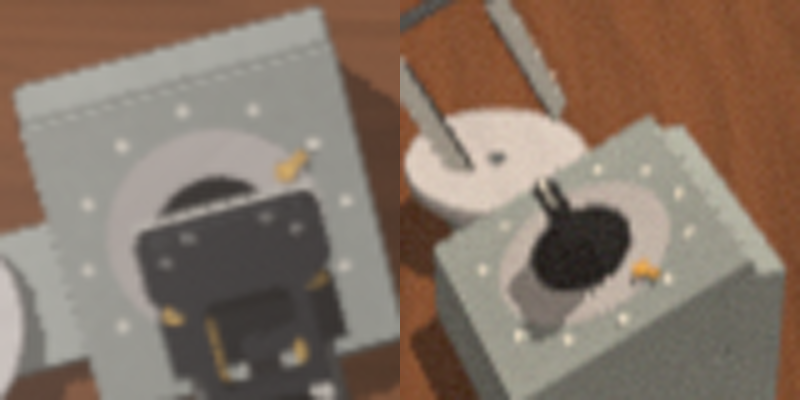

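The crop shows the open jaws above the knob, opening across the bar. The pointer is still at dot 2, so I'll descend.

>>> jog_arm([
  [[17,12,-40,0,0,0.6],[0,0,0,0,0,0]],
])

```text
clock: 1.6
eef_pos: [479.7, 44.1, 147.1]
eef_rot: [0.0, 1.135, 0.299]
wrist_force: [-0.4, 0.0, 0.4]
finger_gap: 47.3
```

```bash
python3 -c "
from go import *
go(G+3*n,-n,[.868,.26,.423])"
```

```text
t1.60 p [479.7  44.1 147.1] j [-0.06  0.04  2.08  0.26  0.62 -0.54] F [-0.4  0.   0.4] M [-0.11  0.22  0.02] gap 47.3
shift [ 18.4   0.  -37.2] rot [ 0.01 -0.01 -0.45] n 1.0 row [ 18.4   0.  -37.2] [ 0.01 -0.01 -0.45]
```

>>> jog_arm([
  [[6,0,-13,0,0,0],[6,0,-12,0,0,0],[5,0,-11,0,0,0],[0,0,0,0,0,0]],
])

```text
clock: 2.0
eef_pos: [496.4, 49.1, 114.1]
eef_rot: [-0.003, 1.133, 0.307]
wrist_force: [-0.7, 0.7, -0.1]
finger_gap: 47.2
```

```bash
python3 -c "
from go import *
go(G+3*n,-n,[.868,.26,.423])"
```

```text
t2.00 p [496.4  49.1 114.1] j [-0.05  0.14  2.07  0.29  0.54 -0.58] F [-0.7  0.7 -0.1] M [-0.09  0.27 -0.  ] gap 47.2
shift [ 1.8 -5.  -4.2] rot [ 0.04  0.13 -1.06] n 1.0 row [ 1.8 -5.  -4.2] [ 0.04  0.13 -1.06]
```

>>> jog_arm([
  [[2,-5,-4,0,0,-1],[0,0,0,0,0,0]],
])

```text
clock: 2.2
eef_pos: [498.5, 45.0, 112.2]
eef_rot: [-0.005, 1.13, 0.289]
wrist_force: [-1.0, -0.6, 0.4]
finger_gap: 47.2
```

```bash
python3 -c "
from go import *
go(G+3*n,-n,[.868,.26,.423])"
```

```text
t2.20 p [498.5  45.  112.2] j [-0.06  0.14  2.07  0.29  0.53 -0.57] F [-1.  -0.6  0.4] M [-0.12  0.2  -0.  ] gap 47.2
shift [-0.3 -0.9 -2.3] rot [ 0.05  0.27 -0.14] n 1.0 row [-0.3 -0.9 -2.3] [ 0.05  0.27 -0.14]
```

>>> jog_arm([
  [[0,-1,-2,0,0,0],[0,0,0,0,0,0],[0,0,0,0,0,0],[0,0,0,0,0,0],[0,0,0,0,0,0]],
], gripper=-1, squeeze=25)

```text
clock: 2.7
eef_pos: [497.6, 43.8, 111.5]
eef_rot: [-0.006, 1.13, 0.289]
wrist_force: [-9.5, -5.3, 1.9]
finger_gap: 13.6
```

```bash
python3 -c "
from go import *
go(G+3*n,-n,[.868,.26,.423])"
```

```text
t2.70 p [497.6  43.8 111.5] j [-0.06  0.14  2.07  0.29  0.53 -0.58] F [-9.5 -5.3  1.9] M [-0.98  1.87 -0.17] gap 13.6
shift [ 0.6  0.3 -1.6] rot [ 0.08  0.27 -0.18] n 1.0 row [ 0.6  0.3 -1.6] [ 0.08  0.27 -0.18]
```

>>> jog_arm([
  [[0,0,0,2.4,0.7,-5.4],[0,0,0,2.4,0.7,-5.4],[0,0,0,2.4,0.7,-5.4],[0,0,0,2.4,0.7,-5.4],[0,0,0,2.4,0.7,-5.4]],
])

```text
clock: 3.2
eef_pos: [497.2, 43.7, 111.3]
eef_rot: [0.524, 1.131, 0.282]
wrist_force: [0.2, 0.5, 0.0]
finger_gap: 14.1
```

```bash
cat >> go.py <<'E'
def prog():
    s=st(); z=R.from_euler('xyz',s['eef_rot']).as_matrix(); x=z[:,0]; z=-z[:,2]
    # knob angle implied by tool: bar y = z
    yb=lambda k:np.cross(n,Rt(Q[2])@(np.cos(k-2.618)*XP-np.sin(k-2.618)*Y))
    a,b=yb(0),yb(np.pi/2); k=np.arctan2(z@b,z@a); h=(s['eef_pos']-pan(*Q,0,0,0))@n
    print('knob click %.2f'%(k/(np.pi/6)%12),'axis tilt err',np.degrees(np.cross(x,-n)).round(2),'h %.1f'%h,'off axis',(s['eef_pos']-pan(*Q,0,0,h)).round(1))
E
python3 -c "
from go import *
prog()"
```

```text
t3.20 p [497.2  43.7 111.3] j [-0.06  0.14  2.07  0.29  0.53 -0.03] F [0.2 0.5 0. ] M [-0.05  0.31  0.09] gap 14.1
knob click 3.02 axis tilt err [0.16 0.25 0.1 ] h 34.7 off axis [-0.3 -0.2 -0.1]
```

>>> jog_arm([
  [[0,0,0,2.4,0.7,-5.4],[0,0,0,2.4,0.7,-5.4],[0,0,0,2.4,0.7,-5.4],[0,0,0,2.4,0.7,-5.4],[0,0,0,2.4,0.7,-5.4]],
])

```text
clock: 3.7
eef_pos: [497.0, 43.9, 111.2]
eef_rot: [1.061, 1.133, 0.276]
wrist_force: [0.8, 1.1, 0.0]
finger_gap: 13.8
```

>>> jog_arm([
  [[0,0,0,2.4,0.7,-5.4],[0,0,0,2.4,0.7,-5.4],[0,0,0,2.4,0.7,-5.4],[0,0,0,2.4,0.7,-5.4],[0,0,0,2.4,0.7,-5.4]],
])

```text
clock: 4.2
eef_pos: [496.9, 44.2, 111.3]
eef_rot: [1.601, 1.136, 0.274]
wrist_force: [0.5, 1.1, -0.6]
finger_gap: 13.8
```

```bash
python3 -c "
from go import *
prog()"
```

```text
t4.20 p [496.9  44.2 111.3] j [-0.05  0.14  2.07  0.27  0.53  1.06] F [ 0.5  1.1 -0.6] M [0.16 0.27 0.16] gap 13.8
knob click 5.09 axis tilt err [0.39 0.04 0.18] h 34.7 off axis [-0.6  0.3 -0.2]
```

j6 will end near 2.1, so I can stay in the same grasp.

>>> jog_arm([
  [[0,0,0,2.4,0.7,-5.4],[0,0,0,2.4,0.7,-5.4],[0,0,0,2.4,0.7,-5.4],[0,0,0,2.4,0.7,-5.4],[0,0,0,2.4,0.7,-5.4]],
])

```text
clock: 4.7
eef_pos: [496.9, 44.5, 111.3]
eef_rot: [2.143, 1.138, 0.275]
wrist_force: [0.4, 0.5, -1.1]
finger_gap: 14.2
```

>>> jog_arm([
  [[0,0,0,2.4,0.7,-5.4],[0,0,0,2.4,0.7,-5.4],[0,0,0,2.4,0.7,-5.4],[0,0,0,2.4,0.7,-5.4],[0,0,0,0.8,0.2,-1.8]],
])

```text
clock: 5.2
eef_pos: [497.0, 44.7, 111.4]
eef_rot: [2.617, 1.139, 0.277]
wrist_force: [0.2, -0.5, 0.3]
finger_gap: 13.6
```

```bash
python3 -c "
from go import *
prog()"
```

```text
t5.20 p [497.   44.7 111.4] j [-0.05  0.14  2.07  0.27  0.53  2.08] F [ 0.2 -0.5  0.3] M [0.12 0.28 0.06] gap 13.6
knob click 7.02 axis tilt err [ 0.37 -0.15  0.15] h 34.7 off axis [-0.5  0.8 -0.1]
```

>>> jog_arm([
  [[0,0,0,0,0,0],[0,0,0,0,0,0],[0,0,0,0,0,0],[0,0,0,0,0,0]],
], gripper=0)

```text
clock: 5.6
eef_pos: [497.0, 44.7, 111.4]
eef_rot: [2.615, 1.139, 0.277]
wrist_force: [0.5, -0.6, 0.2]
finger_gap: 42.4
```

>>> jog_arm([
  [[-8,-2,18,0,0,0],[-16,-5,36,0,0,0],[-20,-6,43,0,0,0],[-20,-6,43,0,0,0],[-40,0,20,0,0,0]],
])

```text
clock: 6.1
eef_pos: [389.3, 25.2, 273.1]
eef_rot: [2.616, 1.147, 0.281]
wrist_force: [-0.2, 0.1, 1.2]
finger_gap: 46.7
```

```bash
python3 -c "
from go import *
prog()
a,_=snap('top','top2');b,_=snap('side','side2')
cv2.imwrite('pics/c4.png',np.hstack([cv2.resize(a[170:250,225:305],None,fx=5,fy=5,interpolation=2),cv2.resize(b[160:240,240:320],None,fx=5,fy=5,interpolation=2)]))
for k in(6,7,8): print(k,(proj('side',pan(*Q,k*np.pi/6,33,35))[0]-[240,160])*5+[400,0],(proj('top',pan(*Q,k*np.pi/6,33,35))[0]-[225,170])*5)
"
```

```text
t6.10 p [389.3  25.2 273.1] j [-0.14 -0.35  2.09  0.2   1.02  2.12] F [-0.2  0.1  1.2] M [ 0.01  0.31 -0.04] gap 46.7
knob click 7.01 axis tilt err [ 0.41 -0.61  0.1 ] h 227.3 off axis [-30.2   4.7 -12.9]
6 [609.89008935 195.96683118] [240.32063028 190.32064293]
7 [598.71851173 220.08044758] [272.5406294  207.76049082]
8 [575.39395708 240.82321799] [290.65932102 238.28970928]
```

View pics/c4.png

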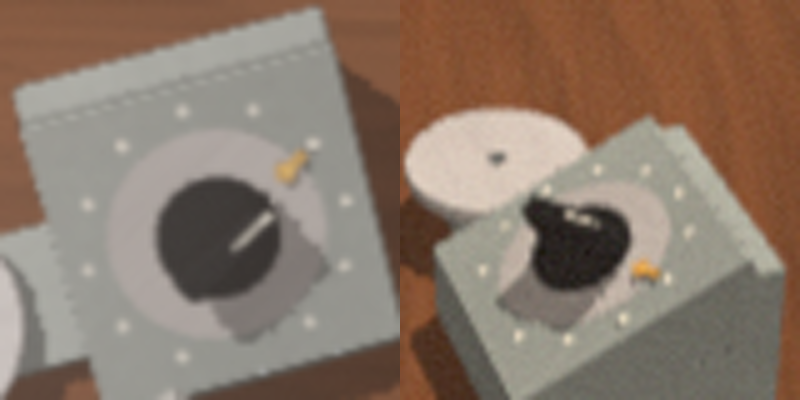

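The nose line ends at (272,212) in the top crop and (598,222) in the side crop. Both match click 7, and the line is aligned with the brass marker. Next is the weight.

```bash
python3 -c "
from go import *
go([621,-315,150],[0,0,-1],[-.927,-.375,0])"
```

```text
t6.20 p [387.5  25.6 274. ] j [-0.14 -0.36  2.1   0.2   1.02  2.12] F [ 0.4 -0.2 -0.7] M [ 0.    0.29 -0.01] gap 46.7
shift [ 233.5 -340.6 -124. ] rot [ -1.63  24.7  -23.85] n 9.0 row [ 25.9 -37.8 -13.8] [-0.18  2.74 -2.65]
```

>>> jog_arm([
  [[26,-38,-5,-0.2,2.7,-2.6],[26,-38,-5,-0.2,2.7,-2.6],[26,-38,-10,-0.2,2.7,-2.6],[26,-38,-14,-0.2,2.7,-2.6],[26,-38,-14,-0.2,2.7,-2.6]],
])

```text
clock: 6.7
eef_pos: [520.5, -168.7, 226.0]
eef_rot: [2.703, 1.374, 0.136]
wrist_force: [1.1, 1.5, 1.4]
finger_gap: 47.0
```

>>> jog_arm([
  [[26,-38,-14,-0.2,2.7,-2.6],[26,-38,-14,-0.2,2.7,-2.6],[20,-30,-14,-0.2,2.7,-2.6],[0,0,0,0,0,0]],
])

```text
clock: 7.1
eef_pos: [595.3, -281.3, 170.2]
eef_rot: [2.816, 1.534, 0.105]
wrist_force: [-0.7, -0.6, -0.1]
finger_gap: 46.9
```

```bash
python3 -c "
from go import *
go([621,-315,110],[0,0,-1],[-.927,-.375,0])"
```

```text
t7.10 p [ 595.3 -281.3  170.2] j [-0.51  0.57  1.27  0.02  1.28  2.2 ] F [-0.7 -0.6 -0.1] M [0.08 0.15 0.04] gap 46.9
shift [ 25.7 -33.7 -60.2] rot [-0.17  2.1  -2.63] n 2.0 row [ 12.8 -16.9 -30.1] [-0.09  1.05 -1.32]
```

>>> jog_arm([
  [[13,-17,-30,-0.1,1,-1.3],[13,-17,-30,-0.1,1,-1.3],[0,0,0,0,0,0]],
])

```text
clock: 7.4
eef_pos: [622.1, -315.6, 103.2]
eef_rot: [-1.065, 1.568, 2.462]
wrist_force: [-0.4, 0.4, -1.7]
finger_gap: 46.5
```

```bash
python3 -c "
from go import *
go([621,-315,42],[0,0,-1],[-.927,-.375,0])
a,_=snap('top','top3');b,_=snap('side','side3')
cv2.imwrite('pics/c5.png',np.hstack([cv2.resize(a[145:215,380:450],None,fx=5.5,fy=5.5,interpolation=2),cv2.resize(b[290:360,300:370],None,fx=5.5,fy=5.5,interpolation=2)]))"
```

```text
t7.40 p [ 622.1 -315.6  103.2] j [-0.52  0.74  1.15  0.    1.25  2.23] F [-0.4  0.4 -1.7] M [ 0.06  0.13 -0.01] gap 46.5
shift [ -1.1   0.6 -61.2] rot [-0.11 -0.13 -0.09] n 2.0 row [ -0.6   0.3 -30.6] [-0.05 -0.07 -0.04]
```

View pics/c5.png

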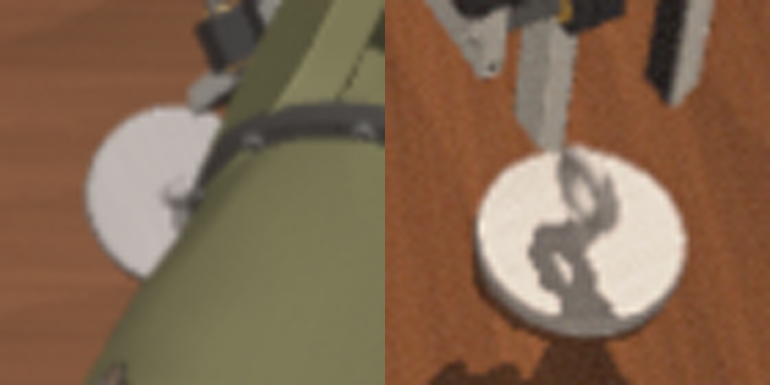

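```bash
python3 -c "
from go import *
print((proj('side',[[622.1,-315.6,84],[621,-315,38],[621,-315,56]])-[300,290])*5.5+[385,0])"
```

```text
[[597.58906047 112.38416306]
 [583.31900151 185.60675615]
 [587.60323623 157.13034642]]
```

The side crop shows the fingers straddling the ring. The ring's centre and the fingertip midpoint are offset from prediction by the same few pixels, so the two line up with each other. I'll descend.

>>> jog_arm([
  [[-1,1,-25,0,0,0],[0,0,-20,0,0,0],[0,0,-9,0,0,0],[0,0,0,0,0,0]],
])

```text
clock: 7.9
eef_pos: [623.7, -312.4, 62.0]
eef_rot: [2.37, 1.554, -0.38]
wrist_force: [0.1, -0.5, -0.4]
finger_gap: 46.9
```

```bash
python3 -c "
from go import *
go([621,-315,42],[0,0,-1],[-.927,-.375,0])"
```

```text
t7.90 p [ 623.7 -312.4   62. ] j [-0.52  0.77  1.2   0.    1.16  2.23] F [ 0.1 -0.5 -0.4] M [0.07 0.1  0.01] gap 46.9
shift [ -2.7  -2.6 -20. ] rot [ 0.35  0.87 -0.43] n 1.0 row [ -2.7  -2.6 -20. ] [ 0.35  0.87 -0.43]
```

>>> jog_arm([
  [[-2,-2,-14,0.3,0.8,-0.4],[0,0,-6,0,0,0],[0,0,0,0,0,0]],
])

```text
clock: 8.2
eef_pos: [622.6, -314.8, 44.6]
eef_rot: [2.212, 1.565, -0.544]
wrist_force: [-0.5, 0.2, 0.8]
finger_gap: 46.9
```

```bash
python3 -c "
from go import *
go([621,-315,42],[0,0,-1],[-.927,-.375,0])"
```

```text
t8.20 p [ 622.6 -314.8   44.6] j [-0.52  0.8   1.19 -0.    1.14  2.24] F [-0.5  0.2  0.8] M [0.08 0.13 0.05] gap 46.9
shift [-1.6 -0.2 -2.6] rot [ 0.16  0.27 -0.04] n 1.0 row [-1.6 -0.2 -2.6] [ 0.16  0.27 -0.04]
```

>>> jog_arm([
  [[-1,0,-2,0,0.3,0],[0,0,0,0,0,0],[0,0,0,0,0,0],[0,0,0,0,0,0],[0,0,0,0,0,0]],
], gripper=-1, squeeze=10)

```text
clock: 8.7
eef_pos: [621.9, -315.1, 43.6]
eef_rot: [1.203, 1.567, -1.554]
wrist_force: [-0.3, -0.3, -1.0]
finger_gap: 12.7
```

>>> jog_arm([
  [[0,0,0,0,0,0],[0,0,0,0,0,0],[0,0,0,0,0,0]],
], squeeze=35)

```text
clock: 9.0
eef_pos: [622.0, -315.1, 44.0]
eef_rot: [1.314, 1.567, -1.442]
wrist_force: [-1.4, -0.7, 1.6]
finger_gap: 8.5
```

```bash
python3 -c "
from go import *
go([621,-315,42],[0,0,-1],[-.927,-.375,0])"
```

```text
t9.00 p [ 622.  -315.1   44. ] j [-0.52  0.8   1.19 -0.    1.15  2.24] F [-1.4 -0.7  1.6] M [0.2  0.1  0.01] gap 8.5
shift [-1.   0.1 -2. ] rot [ 0.2   0.03 -0.04] n 1.0 row [-1.   0.1 -2. ] [ 0.2   0.03 -0.04]
```

>>> jog_arm([
  [[0,0,8,0,0,0],[0,0,20,0,0,0],[0,0,30,0,0,0],[0,0,35,0,0,0],[0,0,35,0,0,0]],
])

```text
clock: 9.5
eef_pos: [618.3, -313.0, 169.0]
eef_rot: [-0.668, 1.558, 2.859]
wrist_force: [0.4, -0.6, -4.1]
finger_gap: 8.1
```

```bash
python3 -c "
from go import *
go([463,198.5,190],[0,0,-1],[0,-1,0])
print(G, )"
```

```text
t9.50 p [ 618.3 -313.   169. ] j [-0.52  0.68  1.1  -0.    1.38  2.24] F [ 0.4 -0.6 -4.1] M [0.02 0.05 0.03] gap 8.1
shift [-155.3  511.5   21. ] rot [ 0.24 -0.75 67.93] n 12.0 row [-12.9  42.6   1.8] [ 0.02 -0.06  5.66]
[499.40631102  44.4563214  107.18923361]
```

>>> jog_arm([
  [[-6,20,15,0,0,3],[-12,40,20,0,0,5.6],[-13,42,10,0,0,5.6],[-13,42,0,0,0,5.6],[-13,42,0,0,0,5.6]],
])

```text
clock: 10.0
eef_pos: [559.3, -126.4, 221.4]
eef_rot: [-0.114, 1.564, -2.419]
wrist_force: [1.0, 0.8, -3.7]
finger_gap: 8.5
```

>>> jog_arm([
  [[-13,42,0,0,0,5.6],[-13,42,0,0,0,5.6],[-13,42,0,0,0,5.6],[-13,42,0,0,0,5.6],[-13,42,0,0,0,5.6]],
])

```text
clock: 10.5
eef_pos: [489.1, 91.5, 223.0]
eef_rot: [0.056, 1.565, -1.74]
wrist_force: [-0.2, 0.6, -4.2]
finger_gap: 8.1
```

```bash
python3 -c "
from go import *
go([463,198.5,190],[0,0,-1],[0,-1,0])"
```

```text
t10.50 p [489.1  91.5 223. ] j [ 0.11  0.19  1.67 -0.01  1.29  1.91] F [-0.2  0.6 -4.2] M [0.   0.08 0.05] gap 8.1
shift [-26.1 107.  -33. ] rot [ 0.35 -0.02 12.91] n 3.0 row [ -8.7  35.7 -11. ] [ 0.12 -0.01  4.3 ]
```

>>> jog_arm([
  [[-10,40,-8,0,0,4.3],[-8,35,-8,0,0,4.3],[-4,25,-8,0,0,4],[0,0,0,0,0,0],[0,0,0,0,0,0]],
])

```text
clock: 11.0
eef_pos: [462.8, 199.7, 200.1]
eef_rot: [0.284, 1.565, -1.273]
wrist_force: [0.6, -0.0, -4.7]
finger_gap: 8.5
```

```bash
python3 -c "
from go import *
go([465.7,201.6,120],[0,0,-1],[0,-1,0])
a,_=snap('top','top4');b,_=snap('side','side4')
cv2.imwrite('pics/c6.png',np.hstack([cv2.resize(a[180:270,160:250],None,fx=4.4,fy=4.4,interpolation=2),cv2.resize(b[110:220,210:320],None,fx=3.6,fy=3.6,interpolation=2)]))"
```

```text
t11.00 p [462.8 199.7 200.1] j [ 0.34  0.22  1.68 -0.01  1.24  1.9 ] F [ 0.6 -0.  -4.7] M [-0.01  0.17 -0.04] gap 8.5
shift [  2.9   1.9 -80.1] rot [ 0.3   0.09 -0.76] n 2.0 row [  1.4   0.9 -40. ] [ 0.15  0.05 -0.38]
```

View pics/c6.png

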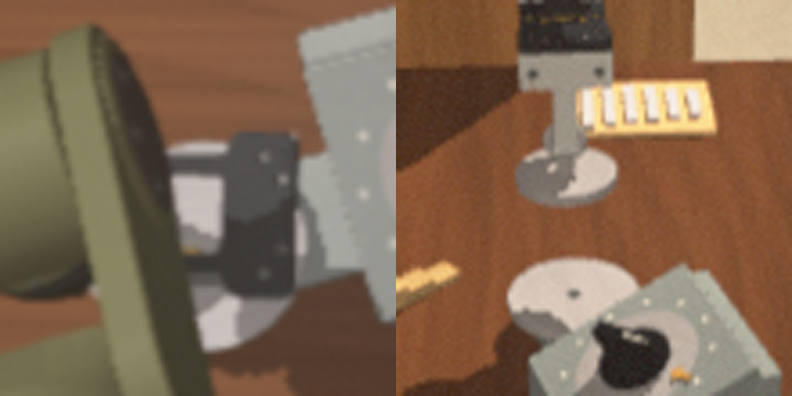

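The side crop shows the weight hanging level below the gripper, with its disc at about (516–618, 148–198), and the plate below. I'll measure tilt and offset from depth.

```bash
python3 -c "
from go import *
p=proj('side',[462.8,199.7,166])[0]; print(p,(p-[210,110])*3.6+[396,0])
D=np.load('pics/side4.npy');pts=[]
for v in range(145,172):
  for u in range(236,280):
    w=px2w('side',u,v,D[v,u])
    if abs(w[2]-166)<8 and np.hypot(w[0]-462.8,w[1]-199.7)<60: pts.append(w)
pts=np.array(pts); A=np.c_[pts[:,:2]-[462.8,199.7],np.ones(len(pts))]
ok=np.ones(len(pts),bool)
for _ in range(4):
  c=np.linalg.lstsq(A[ok],pts[ok,2],rcond=None)[0]; ok=abs(A@c-pts[:,2])<2
print(len(pts),ok.sum(),'slopes deg',np.degrees(c[:2]),'z',c[2]); q=pts[ok]
(cx,cy),r=cv2.minEnclosingCircle(q[:,:2].astype(np.float32)); print('circle',cx,cy,r)
# plate by side: same way
sp=onz('side',(573-396)/3.6+210,294/3.6+110,40); print('plate spot from side',sp)
"
```

```text
[256.66068662 156.07428128] [563.97847181 165.8674126 ]
303 251 slopes deg [ 0.17402187 -0.38109548] z 162.41847823728008
circle 462.207275390625 196.57798767089844 42.846961975097656
plate spot from side [467.11986984 195.89430404  40.        ]
```

>>> jog_arm([
  [[1,0.5,-15,0,0,-0.3],[1,0.5,-30,0,0,-0.4],[1,0,-30,0,0,0],[0,0,-15,0,0,0],[0,0,0,0,0,0]],
])

```text
clock: 11.6
eef_pos: [468.6, 195.4, 109.9]
eef_rot: [1.026, 1.563, -0.557]
wrist_force: [-0.1, -0.2, -3.9]
finger_gap: 8.1
```

```bash
cat > disc.py <<'E'
from go import *
def disc(tag,z0=None):
    s=manip.read_state(); p=s['eef_pos']; zt=(z0 or p[2]-44+10)
    D=np.load(f'pics/{tag}.npy');u0,v0=proj('side',[p[0],p[1],zt])[0].astype(int);pts=[]
    for v in range(v0-20,v0+20):
      for u in range(u0-25,u0+25):
        w=px2w('side',u,v,D[v,u])
        if abs(w[2]-zt+3)<7 and np.hypot(w[0]-p[0],w[1]-p[1])<60: pts.append(w)
    pts=np.array(pts); A=np.c_[pts[:,:2]-p[:2],np.ones(len(pts))]; ok=np.ones(len(pts),bool)
    for _ in range(4): c=np.linalg.lstsq(A[ok],pts[ok,2],rcond=None)[0]; ok=abs(A@c-pts[:,2])<2
    print(ok.sum(),'slopes',np.degrees(c[:2]).round(2),'z',c[2].round(1),'circle',cv2.minEnclosingCircle(pts[ok][:,:2].astype(np.float32)))
E
python3 -c "
from disc import *
go([466.5,200.5,90],[0,0,-1],[0,-1,0])
b,_=snap('side','side5'); disc('side5')
cv2.imwrite('pics/c7.png',cv2.resize(b[150:230,225:325],None,fx=6,fy=6,interpolation=2))"
```

```text
t11.60 p [468.6 195.4 109.9] j [ 0.33  0.33  1.76 -0.01  1.04  1.91] F [-0.1 -0.2 -3.9] M [ 0.02  0.13 -0.03] gap 8.1
shift [ -2.1   5.1 -19.9] rot [0.24 0.38 0.66] n 1.0 row [ -2.1   5.1 -19.9] [0.24 0.38 0.66]
230 slopes [ 0.88 -0.12] z 74.5 circle ((467.906982421875, 193.99114990234375), 43.388893127441406)
```

View pics/c7.png

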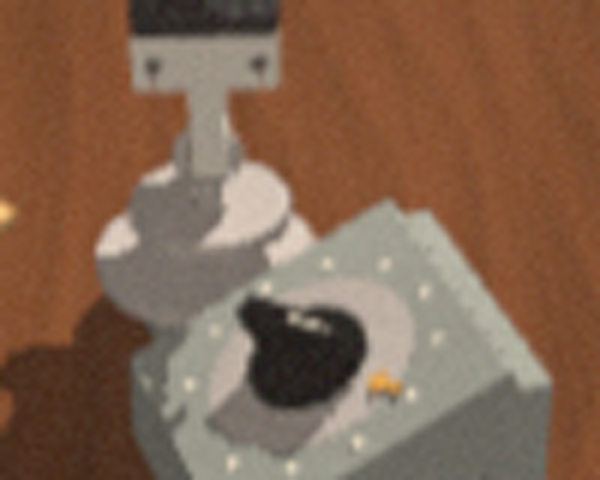

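The side crop shows the level disc just above the plate, with the knob still on the marker. I'll refine the plate centre in both cameras using the unoccluded pictures.

```bash
python3 -c "
from go import *
for n_,tag in(('side','side2'),('side','side0'),('top','top0'),('top','top2')):
    D=np.load(f'pics/{tag}.npy');im=cv2.imread(f'pics/{tag}.png');u0,v0=proj(n_,[466,201,40])[0].astype(int)
    P=[px2w(n_,u,v,D[v,u]) for v in range(v0-30,v0+30) for u in range(u0-35,u0+35)]; P=np.array(P)
    k=(abs(P[:,2]-40)<4)&(np.hypot(P[:,0]-466,P[:,1]-201)<75)&((P[:,1]-201)>-45); q=P[k]
    from scipy.optimize import least_squares
    h=cv2.convexHull(q[:,:2].astype(np.float32))[:,0]; h=h[h[:,1]>175]
    s=least_squares(lambda c:np.hypot(h[:,0]-c[0],h[:,1]-c[1])-c[2],[466,201,58],loss='soft_l1').x
    g=cv2.cvtColor(im,cv2.COLOR_BGR2GRAY)[v0-6:v0+7,u0-6:u0+7].astype(float); w=np.clip(np.median(g)-25-g,0,None); yy,xx=np.mgrid[v0-6:v0+7,u0-6:u0+7]
    print(tag,'z',np.median(q[:,2]),'circle',s.round(1),'spot',onz(n_,(xx*w).sum()/w.sum(),(yy*w).sum()/w.sum(),40).round(1))
"
```

```text
side2 z 39.05283273956309 circle [465.5 204.7  55.5] spot [466.6 198.5  40. ]
side0 z 39.06287873299266 circle [465.8 203.   56. ] spot [466.4 198.7  40. ]
top0 z 40.477966141131674 circle [465.2 202.9  57.4] spot [465.9 201.7  40. ]
top2 z 40.39862572217805 circle [465.2 202.7  57.2] spot [465.9 201.7  40. ]
```

>>> jog_arm([
  [[-2,5.5,-5,0.2,0.4,0],[0,0,-5,0,0,0],[0,0,0,0,0,0],[0,0,0,0,0,0]],
])

```text
clock: 12.05
eef_pos: [468.7, 201.3, 103.5]
eef_rot: [1.898, 1.566, 0.314]
wrist_force: [-0.3, 0.4, -4.4]
finger_gap: 8.2
```

```bash
python3 -c "
from disc import *
go([466.3,201.2,90],[0,0,-1],[0,-1,0])"
```

```text
t12.05 p [468.7 201.3 103.5] j [ 0.33  0.35  1.76 -0.    1.03  1.92] F [-0.3  0.4 -4.4] M [ 0.    0.16 -0.  ] gap 8.2
shift [ -2.4  -0.1 -13.5] rot [-0.1   0.29  0.77] n 1.0 row [ -2.4  -0.1 -13.5] [-0.1   0.29  0.77]
```

>>> jog_arm([
  [[-2.5,0,-6,0,0.3,0],[-0.5,0.5,-5,0,0,0],[0,0,-4,0,0,0],[0,0,0,0,0,0]],
])

```text
clock: 12.45
eef_pos: [465.5, 201.9, 87.7]
eef_rot: [3.042, 1.569, 1.458]
wrist_force: [0.6, 0.1, -4.1]
finger_gap: 7.8
```

```bash
python3 -c "
from disc import *
go([466.3,201.2,86],[0,0,-1],[0,-1,0])
snap('side','side6'); disc('side6')"
```

```text
t12.45 p [465.5 201.9  87.7] j [0.34 0.37 1.78 0.   1.   1.92] F [ 0.6  0.1 -4.1] M [-0.03  0.18  0.01] gap 7.8
shift [ 0.8 -0.7 -1.7] rot [-0.11  0.01  0.76] n 1.0 row [ 0.8 -0.7 -1.7] [-0.11  0.01  0.76]
237 slopes [ 0.63 -0.34] z 52.4 circle ((464.9383544921875, 200.3787841796875), 42.73002624511719)
```

>>> jog_arm([
  [[1,-1,-1,0,0,0],[0,0,-1,0,0,0],[0,0,-0.5,0,0,0],[0,0,0,0,0,0]],
])

```text
clock: 12.9
eef_pos: [467.0, 200.9, 85.6]
eef_rot: [2.707, 1.568, 1.123]
wrist_force: [0.1, 0.4, -4.4]
finger_gap: 8.5
```

>>> jog_arm([
  [[0,0,-0.8,0,0,0],[0,0,0,0,0,0]],
])

```text
clock: 13.1
eef_pos: [467.0, 200.9, 84.9]
eef_rot: [2.641, 1.568, 1.057]
wrist_force: [-0.5, -0.1, -3.5]
finger_gap: 8.4
```

```bash
python3 -c "
from disc import *
go([466.3,201.2,84],[0,0,-1],[0,-1,0])"
```

```text
t13.10 p [467.  200.9  84.9] j [0.33 0.37 1.78 0.   0.99 1.92] F [-0.5 -0.1 -3.5] M [-0.05  0.18  0.03] gap 8.4
shift [-0.7  0.3 -0.9] rot [-0.13  0.07  0.76] n 1.0 row [-0.7  0.3 -0.9] [-0.13  0.07  0.76]
```

>>> jog_arm([
  [[-0.3,0,-0.8,0,0,0],[0,0,0,0,0,0]],
])

```text
clock: 13.3
eef_pos: [467.2, 201.0, 84.7]
eef_rot: [2.382, 1.567, 0.798]
wrist_force: [-0.7, -0.2, -2.2]
finger_gap: 8.3
```

>>> jog_arm([
  [[0,0,-0.6,0,0,0],[0,0,0,0,0,0]],
])

```text
clock: 13.5
eef_pos: [467.3, 201.0, 84.6]
eef_rot: [2.325, 1.567, 0.741]
wrist_force: [-1.3, -0.5, 0.4]
finger_gap: 8.2
```

>>> jog_arm([
  [[0,0,0,0,0,0],[0,0,0,0,0,0]],
], squeeze=5)

```text
clock: 13.7
eef_pos: [467.3, 201.0, 85.0]
eef_rot: [2.273, 1.567, 0.689]
wrist_force: [-0.8, -0.2, -0.6]
finger_gap: 8.5
```

>>> jog_arm([
  [[0,0,0,0,0,0],[0,0,0,0,0,0],[0,0,0,0,0,0],[0,0,0,0,0,0]],
], gripper=-0.2)

```text
clock: 14.1
eef_pos: [467.7, 201.2, 85.0]
eef_rot: [2.228, 1.566, 0.644]
wrist_force: [0.6, -0.5, 0.2]
finger_gap: 36.3
```

```bash
python3 -c "
from disc import *
st()"
```

```text
t14.10 p [467.7 201.2  85. ] j [0.33 0.37 1.78 0.   0.99 1.92] F [ 0.6 -0.5  0.2] M [-0.01  0.18  0.01] gap 36.3
```

Released cleanly. Now I'll raise the arm and move it clear, towards +y and back.

>>> jog_arm([
  [[0,0,15,0,0,0],[0,0,30,0,0,0],[0,0,45,0,0,0],[0,0,45,0,0,0],[-15,30,25,0,0,0]],
])

```text
clock: 14.6
eef_pos: [450.8, 228.9, 246.6]
eef_rot: [-1.624, 1.567, 3.072]
wrist_force: [0.2, 1.2, -0.5]
finger_gap: 37.4
```

>>> jog_arm([
  [[-20,42,0,0,0,0],[-20,42,0,0,0,0],[-20,42,0,0,0,0],[-20,42,0,0,0,0],[0,0,0,0,0,0]],
])

```text
clock: 15.1
eef_pos: [366.9, 404.9, 252.1]
eef_rot: [2.516, 1.563, 0.927]
wrist_force: [-0.5, -0.6, 0.2]
finger_gap: 37.9
```

```bash
python3 -c "
from disc import *
st()
a,_=snap('top','top7');b,_=snap('side','side7')
cv2.imwrite('pics/c8.png',np.hstack([cv2.resize(a[165:265,170:310],None,fx=3.2,fy=3.2,interpolation=2),cv2.resize(b[155:255,225:330],None,fx=3.2,fy=3.2,interpolation=2)]))"
```

```text
t15.10 p [366.9 404.9 252.1] j [0.77 0.27 1.5  0.   1.37 2.36] F [-0.5 -0.6  0.2] M [0.04 0.13 0.03] gap 37.9
```

View pics/c8.png

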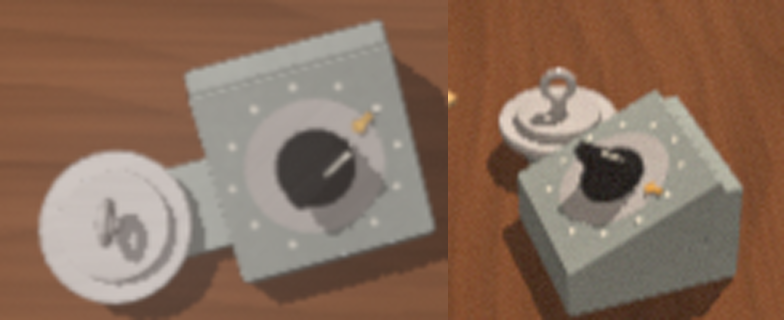

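The top crop shows the weight upright on the plate (plate spans x 38–190) with the pointer on the brass marker. I'll check the centring numerically, and confirm that the other objects haven't moved.

```bash
python3 -c "
from go import *
for n_,tag in(('top','top7'),('side','side7')):
    D=np.load(f'pics/{tag}.npy');u0,v0=proj(n_,[466,201,50])[0].astype(int)
    P=np.array([px2w(n_,u,v,D[v,u]) for v in range(v0-30,v0+30) for u in range(u0-35,u0+35)])
    k=(abs(P[:,2]-50)<3.5)&(np.hypot(P[:,0]-466,P[:,1]-201)<52); q=P[k]
    A=np.c_[q[:,:2]-[466,201],np.ones(len(q))]; c=np.linalg.lstsq(A,q[:,2],rcond=None)[0]
    print(tag,len(q),'disc',cv2.minEnclosingCircle(q[:,:2].astype(np.float32)),'slopes',np.degrees(c[:2]).round(2),'z',c[2].round(1))
a,b=cv2.imread('pics/top0.png'),cv2.imread('pics/top7.png')
for nm,(u,v) in dict(dish=(279,108),small=(393,238),wedge=(178,295),reg=(189,111)).items():
    s=np.s_[v-25:v+25,u-28:u+28]; print(nm,cv2.absdiff(a[s],b[s]).mean().round(2), np.abs(cv2.phaseCorrelate(a[s].mean(2),b[s].mean(2))[0]).round(2))
"
```

```text
top7 785 disc ((465.7090148925781, 201.56411743164062), 42.11433029174805) slopes [-0.01 -0.17] z 50.5
side7 267 disc ((466.6549072265625, 199.66058349609375), 42.559959411621094) slopes [-0.21 -0.26] z 49.2
dish 0.41 [0.01 0.02]
small 0.55 [0.01 0.03]
wedge 5.3 [0.06 0.12]
reg 0.42 [0.01 0.02]
```

```bash
python3 -c "
from cell import manip
print(manip.sign_off())"
```

```text
the job is handed in; nothing more can be done
None
```

I turned the knob from click 2 to the brass marker at click 7 in a single grasp and let go. Then I set the larger weight down upright on the round plate and handed the job in at about 15 s.

- **Knob:** after release and again after the placing, the camera views showed the nose in click 7, in line with the marker.
- **Weight:** it lies level, with tilt under 0.3 deg. It is centred to about 0.3 mm by the top camera and 1 mm by the side camera. The two cameras disagree by about 2–3 mm on absolute y, so I compared weight and plate within each camera.
- **Other objects:** the dish, small weight and register slider are unchanged in the top picture. The wedge's area changed a little in brightness, which I took to be the arm's shadow. Its measured shift was about 0.1 px, so it had not moved.
- **Forces:** the highest wrist force I read was about 11 N, when the gripper closed on the knob. No check failed.

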